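# Index the spool to the third click under the marking guide

### The job

Get the spool on the indexing jig ready for marking: flip the hinged marking guide right over, so that its scale face is up and it lies flat above the spool, then take the dial by its wing and turn it clockwise (seen from above), counting clicks, to the third click stop without going past it. Keep hold of the dial there: the program finishes with the gripper still gripping the wing, the guide still flat, and none of the things standing around pushed away or knocked over.

Things in the scene. Friction and masses are not known exactly. Their poses are not given: they have to be found in the camera images.
- jig: fixed jig: plywood board 116 (x) x 290 (y) x 12 mm, y -185 to +105; yaw within 0.3 rad; origin on the table top, x away from robot, y along the board. On it, +y to -y: parked guide; hinge posts at y +30, 50 high; spool on turntable at y -12, top 37 high; grey gearbox 78 x 78, 38 high, carrying the dial, axis at x 0, y -135 (heights above the table)
- leaf_hinge (a point): middle of the guide's hinge axis, on the jig at x = 0, y = +30, z = 41 mm of the jig frame; the axis runs along the jig's x
- leaf_tab (a point): point to grasp on the guide: middle of the tab at its free edge, 97 mm from the hinge axis. The guide is a flat slotted aluminium plate 80 mm wide (along the hinge), 5 thick, reaching 79 mm from the hinge; the tab goes on in the same plane to 111 mm, 20 mm wide (along the hinge), 6 thick, both sides free. Pinched across its 20 mm width it can pivot between the finger pads
- leaf (a joint): guide about its hinge: 0 = parked, level towards the jig's +y, scale face down; pi/2 = upright; 3.14 = flipped over, level above the spool, tab towards the jig's -y (end stop). Starts between 0 and 0.5. Stiff hinge (0.045 N m friction, guide 60 g): it stays where it is left
- dial (a joint): dial angle, growing clockwise seen from above: starts at 0 in its start notch, which is also the back stop (not counted as a click). Click stops every 24 degrees (0.419 rad): first 0.419, second 0.838, third 1.257, then 1.676 and 2.094 (end stop). Notches pull in with up to 0.08 N m; friction 0.015 N m. The spool's turntable turns with it
- dial_grip (a point): on the dial's axis (vertical), 78 mm above the table, 4 mm below the top of the wing: the height to put the TCP, so that fingertips 19 mm further down stay clear above the disc
- dial_wing: black wing grip of the dial: upright bar 44 mm long (its x), 14 thick (its y), 32 high, origin at the middle of its underside, 50 mm above the table; it stands on a disc of 46 mm diameter, top 52 mm above the table. At dial 0 it lies along the jig's x, white mark on the -x end. One grasp can turn it to the third stop
- jar_large: green-grey ceramic jar, 140 mm wide, 120 mm high, origin under its centre; leave alone
- jar_small: green-grey ceramic jar, 120 mm wide, 110 mm high, origin under its centre; leave alone
- duct_tape: grey roll of tape lying flat, 103 mm wide, 48 mm high, origin under its centre; leave alone
- masking_tape: beige roll of tape lying flat, 104 mm wide, 25 mm high, origin under its centre; leave alone
- can: drink can, 53 mm wide, 134 mm high, origin under its centre; leave alone
- car: toy car 68 mm long, 33 mm wide, 28 mm high, behind the jig, origin under its centre; leave alone
- pen: marker pen 135 mm long, 17 mm thick, lying behind the jig, origin under its centre; leave alone

How it is judged:
By the outcome, as a careful person would: the job done as asked, in the order asked, and still so for the second after the job is handed in, while the arm keeps its last pose, push and grip.
It also fails if it takes over 64 s, if anything falls off the work surface, if the arm or the gripper's body presses on something with over 40 N, if the wrist force passes 120 N, or if a joint passes its speed limit or range.

### The arm

A 7-joint arm with a two-finger parallel gripper is mounted at the origin on a cart in front of the work surface, level with it; the furniture and walls round the work are solid. World frame = base frame: x ahead of the robot, y to its left, z up, the work surface at z = 0. Lengths are in m, angles in rad, forces in N, time in s.
With the tool pointing down it reaches from about 0.4 to 0.9 m from the base axis. Payload 5.5 kg.
Tool frame: the origin (TCP) lies between the finger pads, 19 mm behind the fingertips; this is the grasp point; z points along the fingers, y is the line along which they close (so a half turn about z gives the same grasp; the last joint's range is limited). The gripper opens to 92 mm and grips with 3 to 60 N. Pads are 19 mm wide; open, the fingers measure 130 mm over their backs; the gripper's body (75 mm by 190 mm) begins 47 mm behind the grasp point.
Start: joints at [-1.057, 0.501, -0.427, 1.55, 0.221, 1.138, -0.21], TCP at [0.161, 0.63, 0.246] pointing down, gripper open.
Joint ranges: [-2.88, 2.88], [-0.31, 2.03], [-1.54, 1.56], [0.2, 2.42], [-1.41, 4.55], [0.19, 2.02], [-2.57, 2.57]. Speed limits (rad/s): [2.57, 2.57, 3.14, 3.14, 3.14, 3.14, 3.14].

### API

Orientations are given as a rotation vector (axis times angle).
In Python, from station import readout, eyes, job gives the robot as it stands.
- The arm moves only by the tool servo_tool, never from a script. Its argument "moves" is a list of rows, each a list of 3 entries, a list of its own where there are three numbers: the shift along the tool's x, y, z in cm, then the turn, a rotation vector about the tool's x, y, z in degrees, then the finger opening in cm, from 0 to 9.18. A call has 1 to 12 rows; each row is the pose to reach, as a shift and turn from the pose commanded when the call began, along the tool's axes at that moment; what a row does not reach only later rows make up. A row lasts 1/12 s, in which the tool goes at most 41.7 mm and 7.16 degrees, less where a joint would pass 70% of its speed; a pose out of reach is approached as far as the arm can. A call with a gripper value outside its range is refused whole. The fingers move at their own pace and stop on an object; "newtons" is the grip in N (left out, the last holds). Time passes only in rows, so rows that repeat a pose let the fingers close. It gives the time, the measured TCP pose, the force, the opening and the grip force at its end, in the units of the state.
- readout.get_obs(): the state, without advancing time (a new reading comes with each control period).
- eyes.snapshot(name): name is "side" or "top"; returns (picture, depth): 480x640x3 uint8, red, green, blue; 480x640 float32, m along the optical axis (not along the pixel's ray), 0 where there is no reading.
- eyes.get_calibration(name): a dict with "K" (3x3 intrinsics, pixels), "eye" and "rotation" of the camera in the world. Camera axes: x right, y down, z forward; pixel columns grow to the right and rows downward; lengths in m; the calibration is good to about 2 mm. A picture is of the moment at which its call begins. get_calibration takes no time and is no camera call.
- job.job_done(): hands the job in; it is judged then, once.
The state is a dict: "time_s": time; "q": joint angles; "joint_vel": joint speeds; "joint_torque": joint torques, N m; "eef_pos": TCP position; "eef_rot": TCP orientation; "wrist_force": force on the tool from outside, world axes, zero at the start; "torque": the same for the moment, N m; "opening": finger opening in m; "grip_force": force on a finger pad.
Only numpy, scipy, OpenCV 4.12 (cv2) and the standard library are available. Lean on these libraries where they do the work, as an engineer would, in place of code of your own. Each camera call takes 0.05 s, during which the arm holds its last target. There are 200 camera calls.

## Working session

There is one attempt and no reset: what is moved stays moved. The work goes in short steps, Python scripts to look and compute and a tool call to move; the robot and the scene stay as the last step left them, time stands still between calls to the robot, and variables do not carry over. Pictures are saved under pics/ and viewed, at most 10 in all, crops included, and the job is handed in when it is done.

Besides the shell and the picture viewer there is one more tool, called after ">>>" in YAML: its name, and indented under it one key for each argument. servo_tool: Moves the arm, as the interface text tells. Its arguments: {"type":"object","properties":{"moves":{"type":"array"},"newtons":{"type":"number"}},"required":["moves"]}

```bash
ls; mkdir -p pics; python3 - <<'E'
from station import readout, eyes
import cv2, numpy as np
for n in ("side","top"):
    im,d=eyes.snapshot(n); np.savez(f"pics/{n}0.npz",im=im,d=d); cv2.imwrite(f"pics/{n}0.png",im[:,:,::-1])
    c=eyes.get_calibration(n); print(n,c, (d>0).mean())
o=readout.get_obs(); print({k:np.round(v,3) for k,v in o.items()})
E
```

```text
pics
side {'K': array([[449.54213355,   0.        , 312.94766768],
       [  0.        , 449.54213355, 233.90659593],
       [  0.        ,   0.        ,   1.        ]]), 'eye': array([0.64617263, 0.56247822, 1.00728772]), 'rotation': array([-0.14455294, -2.99487113,  0.83214529])} 0.996064453125
top {'K': array([[576.21463624,   0.        , 311.79217658],
       [  0.        , 576.21463624, 249.31370484],
       [  0.        ,   0.        ,   1.        ]]), 'eye': array([4.89201855e-01, 7.53639215e-04, 1.32221746e+00]), 'rotation': array([-2.21626535,  2.17247832, -0.09653072])} 0.9959733072916667
{'time_s': np.float64(0.1), 'q': array([-1.057,  0.502, -0.427,  1.551,  0.221,  1.138, -0.21 ]), 'joint_vel': array([ 0.001,  0.001,  0.   , -0.002,  0.001,  0.002, -0.001]), 'joint_torque': array([-1.1000e-02, -5.6786e+01, -5.8380e+00, -2.7991e+01, -6.9000e-02,
        2.4000e-02,  0.0000e+00]), 'eef_pos': array([0.161, 0.629, 0.245]), 'eef_rot': array([-3.930e-01, -3.117e+00,  3.000e-03]), 'wrist_force': array([-0.257,  0.088,  0.493]), 'torque': array([ 0.011,  0.027, -0.027]), 'grip_force': np.float64(0.0), 'opening': np.float64(0.092)}
```

View pics/top0.png

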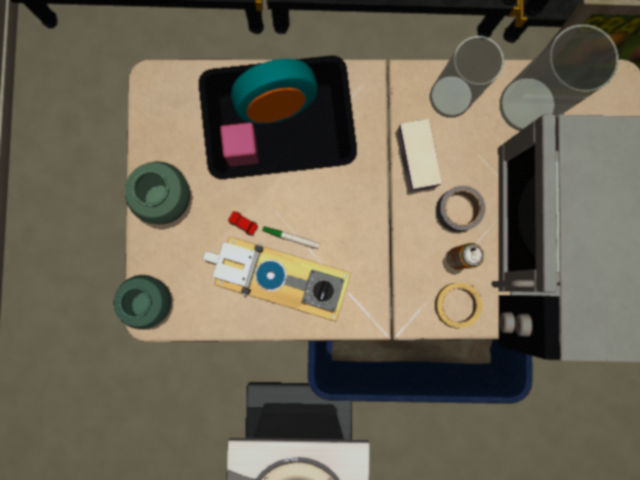

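View pics/side0.png

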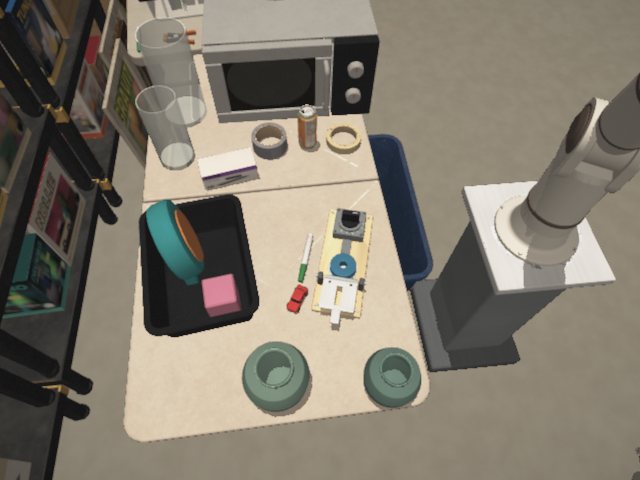

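Top view: board (yellow) with corners about (228,238), (350,268), (338,320) and (216,286). Guide is at (235,263) with its tab at (210,258), hinge posts at (258,248) and (246,292), wing at (322,291). Side view: tab at (336,321), wing at (350,217). Jars sit on the +y side, car and pen behind the jig.

```bash
cat > h.py <<'E'
import numpy as np, cv2
from scipy.spatial.transform import Rotation as R
from station import readout, eyes
np.set_printoptions(precision=4,suppress=True)
def cloud(n,d):
    c=eyes.get_calibration(n); K=c["K"]; v,u=np.mgrid[0:480,0:640]
    p=np.stack([(u-K[0,2])/K[0,0]*d,(v-K[1,2])/K[1,1]*d,d],-1)
    return p@R.from_rotvec(c["rotation"]).as_matrix().T+c["eye"]
def ray(n,u,v,z):
    c=eyes.get_calibration(n); K=c["K"]
    r=R.from_rotvec(c["rotation"]).as_matrix()@np.array([(u-K[0,2])/K[0,0],(v-K[1,2])/K[1,1],1])
    return c["eye"]+r*(z-c["eye"][2])/r[2]
E
python3 - <<'E'
from h import *
for n,box in (("top",(190,220,370,335)),("side",(300,195,385,335))):
    f=np.load(f"pics/{n}0.npz"); im,d=f["im"],f["d"]; P=cloud(n,d)
    x0,y0,x1,y1=box; s=(slice(y0,y1),slice(x0,x1))
    hsv=cv2.cvtColor(im,cv2.COLOR_RGB2HSV)
    print(n,"table z",np.median(P[...,2][(hsv[...,0]<20)&(abs(P[...,2])<.02)]))
    roi=np.zeros((480,640),bool); roi[s]=1
    z=P[...,2]
    yel=roi&(hsv[...,0]>17)&(hsv[...,0]<32)&(hsv[...,1]>95)
    print(" board n",yel.sum(),"z",np.median(z[yel]))
    # board: everything on jig, rectangle of yellow pixels projected on z=.012
    m=cv2.morphologyEx(yel.astype(np.uint8),cv2.MORPH_OPEN,np.ones((2,2)))
    v,u=np.nonzero(m); q=np.array([ray(n,a,b,.012)[:2] for a,b in zip(u,v)],np.float32)
    print(" rect",cv2.minAreaRect(q), "\n",cv2.boxPoints(cv2.minAreaRect(q)))
    wing=roi&(z>.066)&(z<.1)&(im.max(-1)<90); print(" wing n",wing.sum(),P[wing].mean(0),"z",np.percentile(z[wing],[10,50,90]) if wing.any() else 0)
    if wing.any(): print("  ",cv2.minAreaRect(P[wing][:,:2].astype(np.float32)))
    wh=roi&(hsv[...,1]<60)&(im.min(-1)>150)&(z>.02)
    k,l,st,ce=cv2.connectedComponentsWithStats(wh.astype(np.uint8)); i=1+st[1:,4].argmax(); W=P[l==i]
    print(" leaf",st[i],W.mean(0),"z",np.percentile(W[:,2],[2,50,98]),cv2.minAreaRect(W[:,:2].astype(np.float32)))
    A=np.c_[W[:,:2],np.ones(len(W))]; print("  plane",np.linalg.lstsq(A,W[:,2],rcond=None)[0])
    x=im[y0-5:y1+5,x0-5:x1+5,::-1]; cv2.imwrite(f"pics/c{n}.png",cv2.resize(x,None,fx=4,fy=4,interpolation=cv2.INTER_CUBIC))
a=cv2.imread("pics/ctop.png");b=cv2.imread("pics/cside.png");print(a.shape,b.shape)
E
```

```text
top table z -0.0008991326271063915
 board n 2758 z 0.010980025561787565
 rect ((0.511180579662323, 0.04141053557395935), (0.28947487473487854, 0.1162581741809845), 74.44210815429688) 
 [[ 0.4164 -0.0824]
 [ 0.5284 -0.1136]
 [ 0.606   0.1653]
 [ 0.494   0.1964]]
 wing n 119 [ 0.4892 -0.0471  0.0802] z [0.077  0.08   0.0839]
   ((0.4879637658596039, -0.047065239399671555), (0.013891046866774559, 0.042803805321455), 74.31410217285156)
 leaf [ 203  242   54   44 1279] [0.5436 0.1534 0.0508] z [0.0376 0.0428 0.0489] ((0.5313278436660767, 0.10856463760137558), (0.2302292287349701, 0.07972263544797897), 74.65841674804688)
  plane [-0.5004 -1.2731  0.5181]
side table z 0.001718082174819724
 board n 0 z nan
  return _methods._mean(a, axis=axis, dtype=dtype,
  ret = ret.dtype.type(ret / rcount)
Traceback (most recent call last):
cv2.error: OpenCV(4.12.0) /io/opencv/modules/imgproc/src/convhull.cpp:143: error: (-215:Assertion failed) total >= 0 && (depth == CV_32F || depth == CV_32S) in function 'convexHull'
```

View pics/ctop.png

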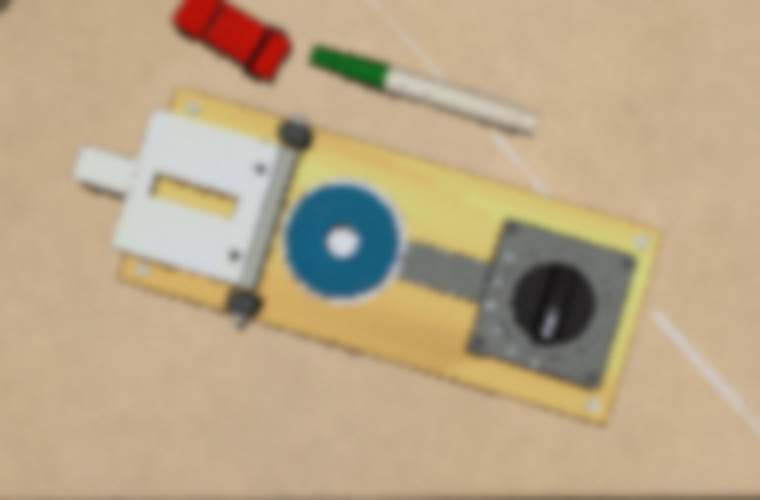

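Crop: the guide is nearly level, its tab at crop (105,170). The wing runs along jig x with the white mark on the robot side. I'll refine it with both views.

```bash
cat >> h.py <<'E'
jy=np.array([.268,.9634,0]);jx=np.array([.9634,-.268,0]);O=np.array([.5219,.0799,0])
def J(P): return np.stack([(P-O)@jx,(P-O)@jy,P[...,2]],-1)
E
python3 - <<'E'
from h import *
for n in ("top","side"):
    f=np.load(f"pics/{n}0.npz"); im,d=f["im"],f["d"]; Q=J(cloud(n,d))
    def box(a,b,c,e,f_,g): return (Q[...,0]>a)&(Q[...,0]<b)&(Q[...,1]>c)&(Q[...,1]<e)&(Q[...,2]>f_)&(Q[...,2]<g)
    # profile of leaf along y
    for y in range(20,150,10):
        m=box(-.008,.008,y/1e3,y/1e3+.01,.02,.12)|box(-.035,-.02,y/1e3,y/1e3+.01,.02,.12) 
        print(y+5,m.sum(),np.median(Q[m][:,2]) if m.any() else None,end="; ")
    t=box(-.03,.03,.088,.15,.02,.12); print("\n tab x",np.percentile(Q[t][:,0],[3,50,97]),"y",np.percentile(Q[t][:,1],[3,97]))
    p=box(-.07,.07,.01,.05,.0455,.08); print(" posts",[ (Q[p&s].mean(0),(p&s).sum()) for s in (Q[...,0]<-.02,Q[...,0]>.02)])
    w=box(-.04,.04,-.175,-.095,.07,.1); print(" wing",w.sum(),Q[w].mean(0),np.percentile(Q[w],[3,97],axis=0).ravel())
    D=box(-.1,.1,-.2,-.08,.03,.044); print(" gearbox",cv2.minAreaRect(Q[D][:,:2].astype(np.float32)),np.median(Q[D][:,2]))
    hs=cv2.cvtColor(im,cv2.COLOR_RGB2HSV); b=(hs[...,0]>95)&(hs[...,0]<110)&(hs[...,1]>120)&box(-.05,.05,-.06,.04,.02,.06); print(" spool",Q[b].mean(0),cv2.minAreaRect(Q[b][:,:2].astype(np.float32)))
    # others
    for nm,m in (("red",(hs[...,1]>180)&((hs[...,0]<6)|(hs[...,0]>174))&box(0,.2,-.1,.3,.01,.05)),):
        print(nm,np.percentile(Q[m],[3,97],axis=0).ravel())
E
```

```text
25 25 0.04178266505437245; 35 64 0.044091353291841995; 45 63 0.042935682892572435; 55 42 0.04178780053194042; 65 33 0.04253701969862567; 75 37 0.042662574583626656; 85 33 0.04250851391760535; 95 35 0.04268754051488899; 105 65 0.04176520515675075; 115 39 0.043334672080121095; 125 32 0.042507431731532486; 135 34 0.04386834849244092; 145 13 0.041891792979094955; 
 tab x [-0.0274  0.0004  0.0277] y [0.0893 0.141 ]
 posts [(array([-0.0412,  0.0344,  0.0481]), np.int64(58)), (array([0.0431, 0.0355, 0.0481]), np.int64(58))]
 wing 130 [ 0.0014 -0.1313  0.0805] [-0.0186 -0.1378  0.0755  0.0213 -0.1249  0.0863]
 gearbox ((0.0013544484972953796, -0.13144001364707947), (0.07783976942300797, 0.0779176726937294), 0.1307847648859024) 0.03738977159476786
 spool [ 0.0017 -0.0094  0.0356] ((0.0020704250782728195, -0.009318206459283829), (0.05582044646143913, 0.05827896296977997), 16.634103775024414)
red [0.0814 0.0573 0.0117 0.1122 0.115  0.0308]
25 15 0.03886409732202878; 35 48 0.0468743589656862; 45 49 0.045719945994175615; 55 46 0.04528815884201748; 65 31 0.04444186154553753; 75 33 0.04559137150164
[... 719 characters left out ...]
09817504883)Traceback (most recent call last):
  File "<stdin>", line 16, in <module>
    return _quantile_unchecked(
        a, q, axis, out, overwrite_input, method, keepdims, weights)
    return _ureduce(a,
                    func=_quantile_ureduce_func,
    ...<5 lines>...
                    overwrite_input=overwrite_input,
                    method=method)
    r = func(a, **kwargs)
    result = _quantile(arr,
                       quantiles=q,
    ...<2 lines>...
                       out=out,
                       weights=wgt)
    slices_having_nans = np.isnan(arr[-1, ...])
                                  ~~~^^^^^^^^^
IndexError: index -1 is out of bounds for axis 0 with size 0
```

```bash
cat >> h.py <<'E'
O=np.array([.5244,.0834,0])
TAB=np.stack([jy,jx,[0,0,-1]],1); DIAL=np.stack([-jx,jy,[0,0,-1]],1)
def rel(p,Rt,o=None):
    "jig-frame target p, tool rotation -> shift cm, turn deg in tool axes"
    o=o or readout.get_obs(); R0=R.from_rotvec(o["eef_rot"])
    w=O+p[0]*jx+p[1]*jy+np.array([0,0,p[2]])
    print("now jig",J(o["eef_pos"]),"t",o["time_s"],"q",o["q"],"F",o["wrist_force"])
    print("shift",R0.inv().apply(w-o["eef_pos"])*100,"turn",np.degrees((R0.inv()*R.from_matrix(Rt)).as_rotvec()))
E
python3 - <<'E'
from h import *
rel((0,.133,.2),TAB)
f=np.load("pics/top0.npz");Q=J(cloud("top",f["d"])); m=(abs(Q[...,0])<.12)&(Q[...,1]>.11)&(Q[...,1]<.3)&(Q[...,2]>.07)
print(m.sum(),Q[m].min(0),np.percentile(Q[m],5,axis=0))
E
```

```text
now jig [-0.4961  0.4284  0.2446] t 0.1 q [-1.0568  0.5018 -0.4268  1.5513  0.2208  1.1383 -0.2103] F [-0.2565  0.0876  0.4933]
shift [-48.9961 -30.5396   4.511 ] turn [-0.0816  0.0798 91.1748]
1754 [-0.12    0.1843  0.07  ] [-0.1141  0.2011  0.0738]
```

>>> servo_tool:
  moves:
    - [[-49,-30.5,2],[0,0,91.2],5]
    - [[-49,-30.5,2],[0,0,91.2],5]
    - [[-49,-30.5,2],[0,0,91.2],5]
    - [[-49,-30.5,2],[0,0,91.2],5]
    - [[-49,-30.5,2],[0,0,91.2],5]
    - [[-49,-30.5,2],[0,0,91.2],5]
    - [[-49,-30.5,2],[0,0,91.2],5]
    - [[-49,-30.5,2],[0,0,91.2],5]
    - [[-49,-30.5,2],[0,0,91.2],5]
    - [[-49,-30.5,2],[0,0,91.2],5]
    - [[-49,-30.5,2],[0,0,91.2],5]
    - [[-49,-30.5,2],[0,0,91.2],5]

```text
time_s: 1.1
eef_pos: [0.5076, 0.2668, 0.228]
eef_rot: [-2.418, -2.005, 0.001]
wrist_force: [0.5, 1.6, 0.7]
opening: 0.05
grip_force: 0.0
```

```bash
python3 -c "
from h import *
rel((0,.133,.046),TAB)"
```

```text
now jig [-0.0654  0.1721  0.228 ] t 1.1 q [-0.5436  0.3495  0.0159  1.7783 -0.0065  1.0142 -0.7111] F [0.5079 1.6143 0.7384]
shift [-4.4547  6.1852 18.1955] turn [-0.0163  0.012   4.8891]
```

>>> servo_tool:
  moves:
    - [[-4.4,6.2,6],[0,0,4.9],5]
    - [[-4.4,6.2,8],[0,0,4.9],5]
    - [[-4.4,6.2,8],[0,0,4.9],5]
    - [[-4.4,6.2,8],[0,0,4.9],5]
    - [[-4.4,6.2,8],[0,0,4.9],5]
    - [[-4.4,6.2,8],[0,0,4.9],5]

```text
time_s: 1.6
eef_pos: [0.5594, 0.2156, 0.1486]
eef_rot: [-2.494, -1.909, -0.001]
wrist_force: [0.1, 0.9, 0.4]
opening: 0.0499
grip_force: 0.0
```

```bash
python3 - <<'E'
from h import *
rel((0,.133,.046),TAB)
im,d=eyes.snapshot("side"); cv2.imwrite("pics/s1.png",cv2.resize(im[160:400,220:460,::-1],None,fx=2.5,fy=2.5,interpolation=cv2.INTER_CUBIC))
E
```

```text
now jig [-0.0017  0.1368  0.1486] t 1.6 q [-0.4501  0.486   0.0494  1.7774 -0.0314  0.8787 -0.6508] F [0.1472 0.9289 0.409 ]
shift [-0.388   0.1745 10.2645] turn [-0.0338 -0.0556  0.3935]
```

View pics/s1.png

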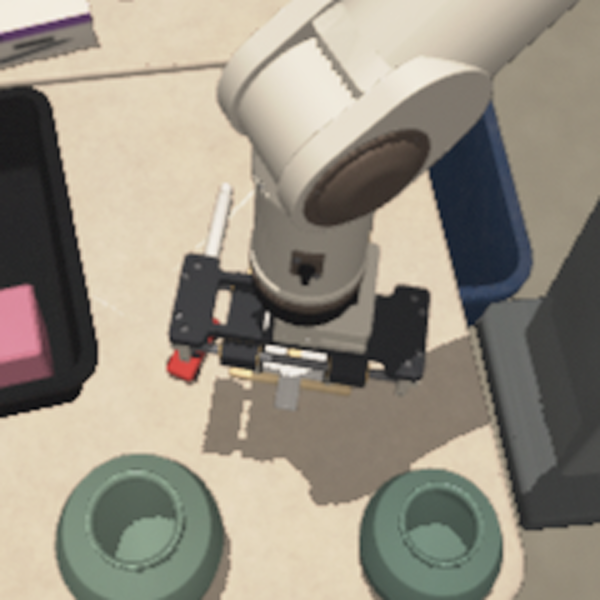

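Gripper hovers over the tab at (288,388), with fingers either side at (240,352) and (348,368), and it's clear of the jars. I'll descend and close.

>>> servo_tool:
  moves:
    - [[-0.3,0.1,3],[0,0,0.3],5]
    - [[-0.3,0.1,6],[0,0,0.3],5]
    - [[-0.3,0.1,8],[0,0,0.3],5]
    - [[-0.3,0.1,9.5],[0,0,0.3],5]
    - [[-0.3,0.1,10.2],[0,0,0.3],5]
    - [[-0.3,0.1,10.2],[0,0,0.3],5]
    - [[-0.3,0.1,10.2],[0,0,0.3],1.5]
    - [[-0.3,0.1,10.2],[0,0,0.3],1.5]
    - [[-0.3,0.1,10.2],[0,0,0.3],1.5]
    - [[-0.3,0.1,10.2],[0,0,0.3],1.5]
    - [[-0.3,0.1,10.2],[0,0,0.3],1.5]
    - [[-0.3,0.1,10.2],[0,0,0.3],1.5]
  newtons: 15

```text
time_s: 2.65
eef_pos: [0.5609, 0.2111, 0.0469]
eef_rot: [2.501, 1.901, 0.003]
wrist_force: [1.3, -0.4, 2.5]
opening: 0.0196
grip_force: 15.0
```

```bash
python3 -c "
from h import *
rel((0,.133,.046),TAB); o=readout.get_obs(); print(o['opening'],o['grip_force'])
for a in range(0,181,15): t=np.radians(a); print(a,100*.103*(np.cos(t)-1),-100*.103*np.sin(t))"
```

```text
now jig [0.001  0.1329 0.0469] t 2.65 q [-0.4383  0.6313  0.0438  1.8215 -0.0404  0.6876 -0.6427] F [ 1.3025 -0.3949  2.4994]
shift [ 0.0144 -0.0982  0.0938] turn [ 0.0949 -0.0609  0.0172]
0.019638662718435323 14.999708533287048
0 0.0 -0.0
15 -0.35096398922259636 -2.665836164555963
30 -1.3799383410202812 -5.149999999999999
45 -3.0168001537785596 -7.2831998462214385
60 -5.149999999999999 -8.920061658979717
75 -7.634163835444036 -9.949036010777403
90 -10.299999999999997 -10.299999999999999
105 -12.965836164555963 -9.949036010777403
120 -15.449999999999996 -8.920061658979717
135 -17.583199846221437 -7.283199846221439
150 -19.220061658979716 -5.149999999999999
165 -20.2490360107774 -2.6658361645559663
180 -20.599999999999998 -1.2613862031217737e-15
```

>>> servo_tool:
  moves:
    - [[-0.1,0,-1.3],[0,0,0],1.5]
    - [[-0.4,0,-2.7],[0,0,0],1.5]
    - [[-0.8,0,-3.9],[0,0,0],1.5]
    - [[-1.4,0,-5.1],[0,0,0],1.5]
    - [[-2.1,0,-6.3],[0,0,0],1.5]
    - [[-3.0,0,-7.3],[0,0,0],1.5]
    - [[-4.0,0,-8.2],[0,0,0],1.5]
    - [[-5.1,0,-8.9],[0,0,0],1.5]
    - [[-6.4,0,-9.5],[0,0,0],1.5]
    - [[-7.6,0,-9.9],[0,0,0],1.5]
    - [[-9.0,0,-10.2],[0,0,0],1.5]
    - [[-10.3,0,-10.3],[0,0,0],1.5]

```text
time_s: 3.65
eef_pos: [0.5329, 0.1109, 0.1503]
eef_rot: [2.501, 1.901, 0.004]
wrist_force: [7.2, 0.5, -5.5]
opening: 0.0197
grip_force: 15.0
```

```bash
python3 -c "
from h import *
rel((0,.03,.149),TAB); o=readout.get_obs(); print(o['opening'],o['grip_force'])"
```

```text
now jig [0.0009 0.0288 0.1503] t 3.65 q [-0.3107  0.397   0.0692  1.9166 -0.0367  0.8268 -0.4931] F [ 7.1633  0.4809 -5.4942]
shift [ 0.1241 -0.0853  0.13  ] turn [ 0.1093 -0.0818  0.0167]
0.019738204834134715 14.999784976243973
```

>>> servo_tool:
  moves:
    - [[-1.3,0,0.1],[0,0,0],1.5]
    - [[-2.7,0,0.4],[0,0,0],1.5]
    - [[-3.9,0,0.8],[0,0,0],1.5]
    - [[-5.1,0,1.4],[0,0,0],1.5]
    - [[-6.3,0,2.1],[0,0,0],1.5]
    - [[-7.3,0,3.0],[0,0,0],1.5]
    - [[-8.2,0,4.0],[0,0,0],1.5]
    - [[-8.9,0,5.1],[0,0,0],1.5]
    - [[-9.5,0,6.4],[0,0,0],1.5]
    - [[-9.9,0,7.6],[0,0,0],1.5]
    - [[-10.2,0,9.0],[0,0,0],1.5]
    - [[-10.3,0,9.6],[0,0,0],1.5]

```text
time_s: 4.65
eef_pos: [0.5055, 0.0118, 0.0519]
eef_rot: [2.501, 1.9, 0.002]
wrist_force: [6.0, 1.2, 1.9]
opening: 0.0197
grip_force: 15.0
```

```bash
python3 -c "
from h import *
rel((0,-.073,.046),TAB); o=readout.get_obs(); print(o['opening'],o['grip_force'])"
```

```text
now jig [ 0.001  -0.0741  0.0519] t 4.65 q [-0.1404  0.5053  0.0775  2.0542 -0.0682  0.5828 -0.2872] F [6.0498 1.2192 1.9075]
shift [ 0.1066 -0.1003  0.5904] turn [ 0.0837 -0.0331 -0.0127]
0.01968760034900341 14.999463558197021
```

Ease down to the end stop with a small press.

>>> servo_tool:
  moves:
    - [[0,0,0.3],[0,0,0],1.5]
    - [[0,0,0.5],[0,0,0],1.5]
    - [[0,0,0.7],[0,0,0],1.5]
    - [[0,0,0.8],[0,0,0],1.5]
    - [[0,0,0.9],[0,0,0],1.5]
    - [[0,0,0.9],[0,0,0],1.5]

```text
time_s: 5.15
eef_pos: [0.5057, 0.0117, 0.0456]
eef_rot: [2.501, 1.9, 0.002]
wrist_force: [0.8, -1.4, 18.4]
opening: 0.0196
grip_force: 15.0
```

```bash
python3 -c "
from h import *
rel((0,-.073,.046),TAB); o=readout.get_obs(); print(o['opening'],o['grip_force'])"
```

```text
now jig [ 0.0012 -0.0741  0.0456] t 5.15 q [-0.1392  0.5174  0.076   2.0552 -0.0695  0.5697 -0.2858] F [ 0.8134 -1.4318 18.4081]
shift [ 0.1056 -0.12   -0.0436] turn [ 0.0885 -0.0255  0.0034]
0.019596297910910304 15.001856088638306
```

>>> servo_tool:
  moves:
    - [[0,0,-0.2],[0,0,0],4]
    - [[0,0,-0.2],[0,0,0],4]
    - [[0,0,-0.2],[0,0,0],4]
    - [[0,0,-0.2],[0,0,0],4]
    - [[0,0,-0.2],[0,0,0],4]
    - [[0,0,-2],[0,0,0],4]
    - [[0,0,-5],[0,0,0],4]
    - [[0,0,-8],[0,0,0],4]
    - [[0,0,-11],[0,0,0],4]
    - [[0,0,-11],[0,0,0],4]

```text
time_s: 5.98
eef_pos: [0.5081, 0.0127, 0.1591]
eef_rot: [2.498, 1.899, 0.011]
wrist_force: [1.3, -0.8, 0.4]
opening: 0.0401
grip_force: 0.0
```

```bash
python3 -c "
from h import *
rel((0,-.135,.15),DIAL); o=readout.get_obs(); print(o['opening'],o['grip_force'])"
```

```text
now jig [ 0.0033 -0.0724  0.1591] t 5.9833 q [-0.1606  0.3247  0.0978  2.0017 -0.0436  0.8092 -0.3089] F [ 1.256  -0.8069  0.3789]
shift [-6.2587 -0.3348  0.8879] turn [  0.4642   0.1961 -89.9707]
0.040094250708273056 0.0
```

>>> servo_tool:
  moves:
    - [[-6.2,-0.3,0],[0,0,-90],4]
    - [[-6.2,-0.3,0],[0,0,-90],4]
    - [[-6.2,-0.3,0],[0,0,-90],4]
    - [[-6.2,-0.3,0],[0,0,-90],4]
    - [[-6.2,-0.3,0],[0,0,-90],4]
    - [[-6.2,-0.3,0],[0,0,-90],4]
    - [[-6.2,-0.3,0],[0,0,-90],4]
    - [[-6.2,-0.3,0],[0,0,-90],4]
    - [[-6.2,-0.3,0],[0,0,-90],4]
    - [[-6.2,-0.3,0],[0,0,-90],4]
    - [[-6.2,-0.3,0],[0,0,-90],4]
    - [[-6.2,-0.3,0],[0,0,-90],4]

```text
time_s: 6.98
eef_pos: [0.4845, -0.0462, 0.1533]
eef_rot: [-0.538, -3.093, -0.0]
wrist_force: [-0.4, -1.2, -0.2]
opening: 0.0401
grip_force: 0.0
```

>>> servo_tool:
  moves:
    - [[0,0,0],[0,0,-4.1],4]
    - [[0,0,0],[0,0,-4.1],4]
    - [[0,0,0],[0,0,-4.1],4]

```text
time_s: 7.23
eef_pos: [0.4848, -0.0464, 0.1535]
eef_rot: [-0.441, -3.109, -0.0]
wrist_force: [-0.4, -0.3, 0.1]
opening: 0.0401
grip_force: 0.0
```

```bash
python3 - <<'E'
from h import *
rel((0,-.135,.08),DIAL)
im,d=eyes.snapshot("side"); cv2.imwrite("pics/s2.png",cv2.resize(im[170:340,270:440,::-1],None,fx=3.5,fy=3.5,interpolation=cv2.INTER_CUBIC))
Q=J(cloud("side",d))
for y in range(25,-90,-10):
    m=(abs(Q[...,0])<.035)&(abs(Q[...,1]-y/1e3)<.005)&(Q[...,2]<.08)&(Q[...,2]>.025); print(y,m.sum(),np.median(Q[m][:,2]) if m.any() else 0,end="; ")
E
```

```text
now jig [-0.0034 -0.1356  0.1535] t 7.2333 q [ 0.1888  0.3105 -0.1726  2.0397  0.0728  0.7985  1.2622] F [-0.4361 -0.2516  0.1304]
shift [-0.3481  0.0663  7.3519] turn [-0.0015 -0.0872 -0.6138]
25 91 0.045923414859073364; 15 112 0.045391031266836857; 5 107 0.0449191384635691; -5 84 0.04523799387179861; -15 107 0.04481999784568358; -25 105 0.04478111612168134; -35 120 0.04513428438021577; -45 79 0.04557217093651211; -55 28 0.04577187011468309; -65 30 0.045696956646739284; -75 26 0.044799272234752885; -85 0 0;
```

View pics/s2.png

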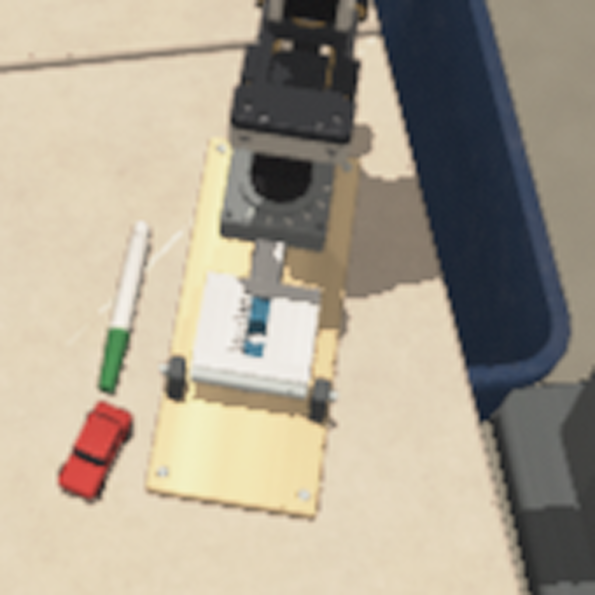

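Guide lies flat at (258,330) with the scale face up and level at 45 mm. Car and pen are untouched. I'll descend onto the wing.

>>> servo_tool:
  moves:
    - [[-0.3,0.1,3],[0,0,-0.6],4]
    - [[-0.3,0.1,5],[0,0,-0.6],4]
    - [[-0.3,0.1,6.5],[0,0,-0.6],4]
    - [[-0.3,0.1,7.4],[0,0,-0.6],4]
    - [[-0.3,0.1,7.4],[0,0,-0.6],4]
    - [[-0.3,0.1,7.4],[0,0,-0.6],4]
    - [[-0.3,0.1,7.4],[0,0,-0.6],1]
    - [[-0.3,0.1,7.4],[0,0,-0.6],1]
    - [[-0.3,0.1,7.4],[0,0,-0.6],1]
    - [[-0.3,0.1,7.4],[0,0,-0.6],1]
    - [[-0.3,0.1,7.4],[0,0,-0.6],1]
    - [[-0.3,0.1,7.4],[0,0,-0.6],1]
  newtons: 30

```text
time_s: 8.28
eef_pos: [0.4889, -0.047, 0.0808]
eef_rot: [0.422, 3.112, -0.001]
wrist_force: [-1.3, -2.8, 5.7]
opening: 0.0138
grip_force: 30.0
```

```bash
python3 -c "
from h import *
rel((0,-.135,.079),DIAL); o=readout.get_obs(); print(o['opening'],o['grip_force'],o['torque'])"
```

```text
now jig [ 0.0008 -0.1352  0.0808] t 8.2833 q [ 0.1714  0.4381 -0.1556  2.0724  0.112   0.638   1.2412] F [-1.2814 -2.7829  5.6998]
shift [0.0757 0.0194 0.1821] turn [-0.035   0.053   0.0859]
0.013849902074253899 30.000519454479218 [-0.5202  0.3352 -0.0576]
```

>>> servo_tool:
  moves:
    - [[0,0,0],[0,0,4],1]
    - [[0,0,0],[0,0,8],1]
    - [[0,0,0],[0,0,12],1]
    - [[0,0,0],[0,0,16],1]
    - [[0,0,0],[0,0,20],1]
    - [[0,0,0],[0,0,24],1]
    - [[0,0,0],[0,0,24],1]
    - [[0,0,0],[0,0,24],1]
    - [[0,0,0],[0,0,24],1]

```text
time_s: 9.03
eef_pos: [0.489, -0.0469, 0.0808]
eef_rot: [1.06, 2.956, -0.001]
wrist_force: [-0.5, -2.3, 5.9]
opening: 0.0137
grip_force: 30.0
```

```bash
python3 -c "
from h import *
rel((0,-.135,.079),DIAL); o=readout.get_obs(); print(o['opening'],o['grip_force'],o['torque'])"
```

```text
now jig [ 0.0008 -0.135   0.0808] t 9.0333 q [ 0.0855  0.4337 -0.0536  2.0752  0.0391  0.6327  0.8875] F [-0.5268 -2.285   5.8737]
shift [ 0.0751 -0.0338  0.1837] turn [ -0.0102   0.0629 -23.9069]
0.013710873165225297 30.000749230384827 [-0.5839  0.3469 -0.0527]
```

First click at 24°. On to the second.

>>> servo_tool:
  moves:
    - [[0,0,0],[0,0,4],1]
    - [[0,0,0],[0,0,8],1]
    - [[0,0,0],[0,0,12],1]
    - [[0,0,0],[0,0,16],1]
    - [[0,0,0],[0,0,20],1]
    - [[0,0,0],[0,0,24],1]
    - [[0,0,0],[0,0,24],1]
    - [[0,0,0],[0,0,24],1]
    - [[0,0,0],[0,0,24],1]

```text
time_s: 9.78
eef_pos: [0.4892, -0.0467, 0.0808]
eef_rot: [1.651, 2.671, 0.0]
wrist_force: [-0.7, -2.2, 5.6]
opening: 0.0135
grip_force: 30.0
```

```bash
python3 -c "
from h import *
rel((0,-.135,.079),DIAL); o=readout.get_obs(); print(o['opening'],o['grip_force'],o['torque'])"
```

```text
now jig [ 0.001  -0.1348  0.0808] t 9.7833 q [-0.0006  0.433   0.0488  2.0781 -0.034   0.63    0.5345] F [-0.6532 -2.1639  5.6483]
shift [ 0.0518 -0.0833  0.184 ] turn [  0.0247   0.0757 -47.8987]
0.013478800883093264 30.000820755958557 [-0.5241  0.1886 -0.01  ]
```

>>> servo_tool:
  moves:
    - [[0,0,0],[0,0,4],1]
    - [[0,0,0],[0,0,8],1]
    - [[0,0,0],[0,0,12],1]
    - [[0,0,0],[0,0,15],1]
    - [[0,0,0],[0,0,18],1]
    - [[0,0,0],[0,0,21],1]
    - [[0,0,0],[0,0,23],1]
    - [[0,0,0],[0,0,24],1]
    - [[0,0,0],[0,0,24],1]
    - [[0,0,0],[0,0,24],1]
    - [[0,0,0],[0,0,24],1]

```text
time_s: 10.7
eef_pos: [0.4894, -0.0467, 0.0808]
eef_rot: [2.17, 2.27, 0.001]
wrist_force: [-0.7, -2.6, 5.9]
opening: 0.0141
grip_force: 30.0
```

```bash
python3 - <<'E'
from h import *
rel((0,-.135,.079),DIAL); o=readout.get_obs(); print(o['opening'],o['grip_force'],o['torque'])
a=[]
for n in ("top","side"):
    im,d=eyes.snapshot(n); a.append(cv2.resize(im[195:345,195:395,::-1] if n=="top" else im[170:320,270:470,::-1],(400,300),interpolation=cv2.INTER_CUBIC))
    Q=J(cloud(n,d)); m=(abs(Q[...,0])<.035)&(Q[...,1]<.02)&(Q[...,1]>-.08)&(Q[...,2]<.08)&(Q[...,2]>.025); print(n,m.sum(),np.median(Q[m][:,2]) if m.any() else 0)
cv2.imwrite("pics/f.png",np.hstack(a))
E
```

```text
now jig [ 0.0012 -0.1347  0.0808] t 10.7 q [-0.0868  0.4362  0.1517  2.0808 -0.1081  0.6301  0.183 ] F [-0.6702 -2.5951  5.8654]
shift [ 0.0102 -0.118   0.1829] turn [  0.0659   0.0815 -71.8878]
0.01411386209802679 30.000896751880646 [-0.5224  0.1338  0.0042]
top 1062 0.04232476880108571
side 801 0.04520109974225428
```

View pics/f.png

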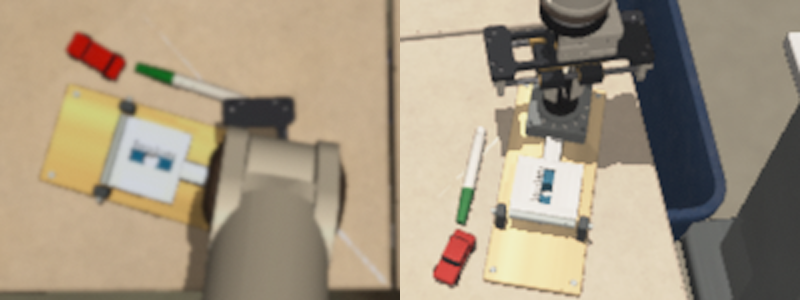

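The guide is flat with the scale up, at (150,160) in the left half and (545,190) in the right. The wing is in the fingers at (562,95). The opening is still 14 mm and the turn torque about zero, so the dial sits in the third notch. Car and pen are unmoved.

```bash
python3 -c "
from station import job
print(job.job_done())"
```

```text
the job is handed in; nothing more can be done
None
```

The job is handed in: the guide is flipped flat with its scale face up, the dial was turned 72° clockwise to the third click stop with the gripper still holding the wing, and nothing around it was seen to move; it took about 11 s of the 64 s allowed.

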